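# Index a dividing stand to its third stop and hold it for the next ray

## Task

A round wood block is being marked out with six rays on the dividing stand. Swing the scriber arm, parked over the index knob, round until it comes up against its stop over the block; then turn the index knob clockwise to the third click stop from its home pin, without running on into the fourth, and finish with the gripper still holding the knob there so the block cannot creep while the ray is cut. Leave the tools and pieces lying round the stand where they are.

Things in the scene. Friction and masses are not known exactly. Their poses are not given: they have to be found in the camera images.
- dividing_stand: green cast dividing stand, 176 x 316 mm, deck 26 mm high, fixed. Origin: centre of its underside; x to its back edge (column side), y to its left, z up. In mm: index knob axis at (-10,-85), block axis at (-10,85), arm column axis at (60,0), 23 across, its hub and nut end 124 above the table; a dark 24 x 26 plunger housing at (57,-85), top 48 above the table.
- index_knob: black bar knob, 50 x 14 mm, 36 tall, top 82 mm above the table. Origin: on its vertical turning axis, at the bar's underside (46 mm above the table). x: along the bar to its white-lined end, z up. Grip across the 14 mm, from above. Under it: hub 40 mm across (top 48 mm above the table) and bright plate 75 mm across with dowels (tops 43 mm above the table). It turns the block 1:1 by a belt.
- index_turn (a joint): index knob angle, rad, grows clockwise seen from above. 0: home, at the home pin and long white tick (the red pointer shows it). Click stops every 0.349 (20 deg), a white tick each: third 1.047, fourth 1.396, last 2.79. A spring roller pulls it into each stop; leaving one takes 0.1 to 0.15 N m; it stays in the stop where it is left. Starts at home or at the first stop.
- scriber_arm (a joint): scriber arm angle about its vertical column, rad, grows clockwise seen from above (the free end passes on the robot's side of the column). 0: parked, bar over the index knob; 1.763: hard stop, bar over the block's centre. Starts between 0 and 0.45. Stays where it is left (friction 0.1 N m, under 1 N at the handle).
- swing_handle (a point): grip point on the axis of the upright round wooden handle at the free end of the scriber arm, 136 mm above the table, 135 mm from the column axis. Handle 15 mm across, from 121 to 157 mm above the table; under it the steel arm (98 to 115 mm). Grip from above; the handle may turn in the fingers as the arm swings.
- column_axis (a point): point on the axis of the arm's column, 136 mm above the table (level with swing_handle): centre of the arc that the handle follows
- scriber_point (a point): tip of the scriber under the free end of the arm, 84.5 mm above the table; it clears the block and the knob
- block_centre (a point): centre of the top face of the round wood block (80 mm across, top 70 mm above the table), held by three steel dogs on the round steel faceplate (112 mm across); it turns with the knob
- bodkin: bystander: bodkin with dark wooden handle, 19 x 109 x 19 mm, lying in front of the stand on the robot's side; origin under its centre. Leave alone.
- sort_block: bystander: wooden letter block 44 x 36 x 23 mm, lying to the right of the stand; origin under its centre. Leave alone.
- brass_rule: bystander: brass rule block 54 x 18 x 22 mm, lying right of the stand towards the robot; origin under its centre. Leave alone.
- quoin_key: bystander: steel T-handled quoin key 70 x 90 x 12 mm, lying behind the stand; origin under its centre. Leave alone.

How it is judged:
By the outcome, as a careful person would: the job done as asked, in the order asked, and still so for the second after the job is handed in, while the arm keeps its last pose, push and grip.
It also fails if it takes over 51 s, if anything falls off the work surface, if the arm or the gripper's body presses on something with over 40 N, if the wrist force passes 120 N, or if a joint passes its speed limit or range.

## Robot

A 6-joint arm with a two-finger parallel gripper is mounted at the origin on a cart in front of the work surface, level with it; the furniture and walls round the work are solid. World frame = base frame: x ahead of the robot, y to its left, z up, the work surface at z = 0. Lengths are in m, angles in rad, forces in N, time in s.
With the tool pointing down it reaches from about 0.325 to 1 m from the base axis. Payload 5.1 kg.
Tool frame: the origin (TCP) lies at the very end of the fingers, on their centre line; the grasp point (between the pads) lies r.pinch_z behind it (r.pinch_z is the distance from the TCP to the grasp point, in m); z points along the fingers, y is the line along which they close (so a half turn about z gives the same grasp; the last joint's range is limited). The gripper opens to 85 mm and grips with 20 to 120 N. Pads are 22 mm wide; open, the fingers measure 114 mm over their backs; the gripper's body (76 mm by 85 mm) begins 54 mm behind the grasp point. The pads swing forward as they close: fully open they stand 13 mm farther back than shut.
Start: joints at [-1.183, 0.124, 1.65, -0, 1.367, -0.083], TCP at [0.295, -0.579, 0.231] pointing down, gripper open.
Joint ranges: [-2.61, 2.61], [-1.02, 2.33], [0.03, 2.71], [-1.35, 4.49], [0.32, 2.68], [-2.91, 2.91]. Speed limits (rad/s): [2.57, 2.57, 3.14, 3.14, 3.14, 3.14].

## Interface

Orientations are given as a unit quaternion [w, x, y, z].
In Python, from bench import r, imaging, workorder gives the robot as it stands.
- The arm moves only by the tool move_arm, never from a script. Its argument "rows" is text: rows parted by semicolons, each of 5 numbers parted by spaces: the shift along the tool's x, y, z in mm, then the turn about the tool's z in degrees, then the closure, from -1 (fully open) to 1 (shut). A call has 1 to 5 rows; each row shifts and turns the commanded pose from where the row before left it, along the tool's axes as they then stand; what a row does not reach is not made up. A row lasts 1/8 s, in which the tool goes at most 62.5 mm and 10.7 degrees, less where a joint would pass 70% of its speed; a pose out of reach is approached as far as the arm can. A call with a gripper value outside its range is refused whole. The fingers move at their own pace and stop on an object; the grip force is fixed at half the most. Time passes only in rows, so rows that do not move let the fingers close. It gives the time, the measured TCP pose, the force, the opening and the grip force at its end, in the units of the state.
- r.get_obs(): the state, without advancing time (a new reading comes with each control period).
- imaging.snapshot(name): name is "scene" or "top" or "wrist"; returns the picture (400x640x3 uint8, blue, green, red); there is no depth.
- imaging.get_calibration(name): a dict with "fx", "fy", "cx", "cy" (pixels), "extrinsics" (4x4, takes a point from world to camera coordinates). Camera axes: x right, y down, z forward; pixel columns grow to the right and rows downward; lengths in m; the calibration is good to about 2 mm. A picture is of the moment at which its call begins: read the wrist's pose just before it. get_calibration takes no time and is no camera call; for the wrist camera it gives the pose at the moment of the call.
- workorder.sign_off(): hands the job in; it is judged then, once.
The state is a dict: "clock": time; "joint_pos": joint angles; "joint_vel": joint speeds; "tau": joint torques, N m; "position": TCP position; "tcp_rot": TCP orientation; "ft_force": force on the tool from outside, world axes, zero at the start; "moment": the same for the moment, N m; "gripper_width": finger opening in m; "gripper_force": force on a finger pad.
Only numpy, scipy, OpenCV 4.12 (cv2) and the standard library are available. Lean on these libraries where they do the work, as an engineer would, in place of code of your own. Each camera call takes 0.05 s, during which the arm holds its last target. There are 200 camera calls.

## Working session

There is one attempt and no reset: what is moved stays moved. The work goes in short steps, Python scripts to look and compute and a tool call to move; the robot and the scene stay as the last step left them, time stands still between calls to the robot, and variables do not carry over. Pictures are saved under pics/ and viewed, at most 10 in all, crops included, and the job is handed in when it is done.

Besides the shell and the picture viewer there is one more tool, called as a command line: name --argument value ..., lists and objects as JSON in quotes. move_arm: Moves the arm, as the interface text tells. Its arguments: {"type":"object","properties":{"rows":{"type":"string"}},"required":["rows"]}

```bash
mkdir -p pics; python3 - <<'E'
from bench import r, imaging
import cv2
for n in ("top","scene"):
    cv2.imwrite(f"pics/{n}0.png",imaging.snapshot(n))
    c=imaging.get_calibration(n);print(n,c)
o=r.get_obs();print(o,r.pinch_z)
E
```

```text
top {'fx': 471.90766715393715, 'fy': 471.90766715393715, 'cx': 309.095267872505, 'cy': 199.18520302117906, 'extrinsics': array([[-8.17839414e-03, -9.99964201e-01, -2.17034930e-03,
         1.14452798e-02],
       [-9.79988781e-01,  8.44666170e-03, -1.98873434e-01,
         5.61479649e-01],
       [ 1.98884647e-01,  5.00452633e-04, -9.80022779e-01,
         8.53700649e-01],
       [ 0.00000000e+00,  0.00000000e+00,  0.00000000e+00,
         1.00000000e+00]])}
scene {'fx': 477.0645345653852, 'fy': 477.0645345653852, 'cx': 319.6318214013932, 'cy': 197.2593231601444, 'extrinsics': array([[-0.53656309, -0.84345316, -0.02620719,  0.29787902],
       [-0.36845832,  0.26210831, -0.8919292 ,  0.32596913],
       [ 0.75916963, -0.46892003, -0.45141498,  0.69440686],
       [ 0.        ,  0.        ,  0.        ,  1.        ]])}
{'clock': 0.1, 'joint_pos': array([-1.18260159e+00,  1.24456038e-01,  1.65150541e+00, -5.17213114e-06,
        1.36752969e+00, -8.26146944e-02]), 'joint_vel': array([ 8.96250125e-04, -2.62969437e-03, -1.75925873e-03,  7.17136273e-05,
       -3.66060622e-04, -1.08226753e-03]), 'tau': array([ 1.16353891e-03, -4.24932075e+01, -3.66653037e+01,  5.05515970e-05,
        3.95810013e-03, -1.19813109e-05]), 'position': array([ 0.29460229, -0.57879262,  0.23018443]), 'tcp_rot': array([-9.37799439e-04,  9.72419466e-01,  2.33236962e-01, -1.46974080e-04]), 'ft_force': array([0.51643017, 0.1855212 , 0.28596694]), 'moment': array([-0.05031851,  0.00400572,  0.01477112]), 'gripper_force': 0.0, 'gripper_width': 0.08543018120734512} 0.0187
```

View pics/top0.png

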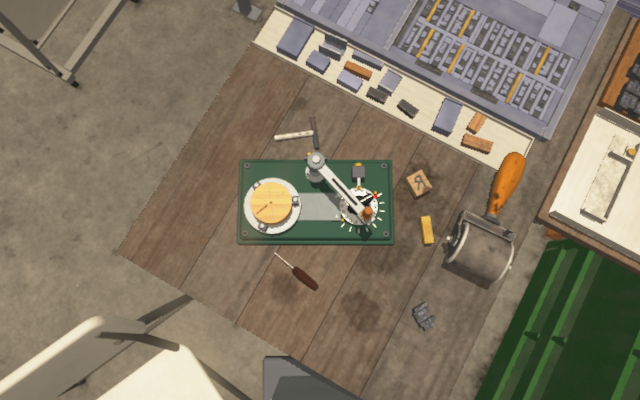

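View pics/scene0.png

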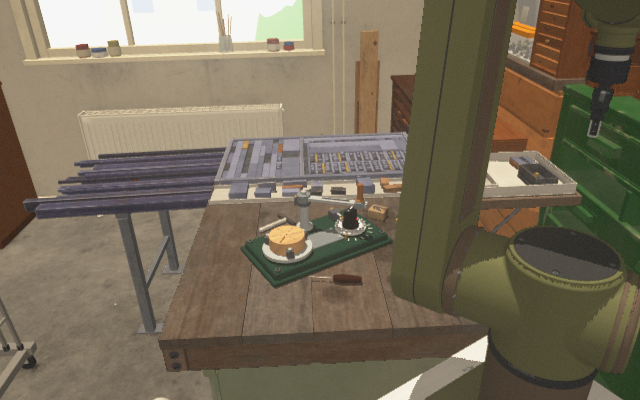

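The top view shows the green stand spanning about (238–393, 160–244). The column is at (316,160), the orange handle at (367,212), the knob near (358,205) and the block at (271,204). Next I'll fit the deck and zoom in.

```bash
cat > h.py <<'E'
import numpy as np, cv2
from bench import r, imaging
def back(n,uv,z,c=None):
    c=c or imaging.get_calibration(n);E=c["extrinsics"];R,t=E[:3,:3],E[:3,3]
    d=R.T@np.array([(uv[0]-c["cx"])/c["fx"],(uv[1]-c["cy"])/c["fy"],1]);o=-R.T@t
    return o+d*(z-o[2])/d[2]
def proj(n,p,c=None):
    c=c or imaging.get_calibration(n);E=c["extrinsics"]
    q=E[:3,:3]@np.array(p)+E[:3,3];return np.array([c["cx"]+c["fx"]*q[0]/q[2],c["cy"]+c["fy"]*q[1]/q[2]])
E
python3 - <<'E'
from h import *
im=cv2.imread("pics/top0.png");b,g,rr=[im[...,i].astype(int) for i in range(3)]
m=((g>rr+15)&(g>b+8)).astype(np.uint8);m[:140]=0;m[260:]=0;m[:,:220]=0;m[:,410:]=0
pts=np.argwhere(m)[:,::-1].astype(np.float32);rc=cv2.minAreaRect(pts);bx=cv2.boxPoints(rc);print(rc,bx)
for p in bx: print(back("top",p,.026))
w=np.array([back("top",p,.026)[:2] for p in bx]);print(w.mean(0),np.linalg.norm(w-np.roll(w,1,0),axis=1))
print("handle",back("top",(367,210),.157))
cv2.imwrite("pics/z.png",cv2.resize(im[145:255,230:400],None,fx=4.6,fy=4.6,interpolation=cv2.INTER_CUBIC))
E
```

```text
((318.5, 201.99996948242188), (148.99996948242188, 83.99998474121094), 0.0) [[244.00002 243.99997]
 [244.00002 159.99997]
 [393.      159.99997]
 [393.      243.99997]]
[0.47932859 0.13487812 0.026     ]
[0.6499952 0.1381648 0.026    ]
[ 0.64733273 -0.16404395  0.026     ]
[ 0.47687748 -0.15662274  0.026     ]
[ 0.5633835  -0.01190594] [0.29151116 0.17069825 0.30222048 0.17061673]
handle [ 0.5215032  -0.09175733  0.157     ]
```

View pics/z.png

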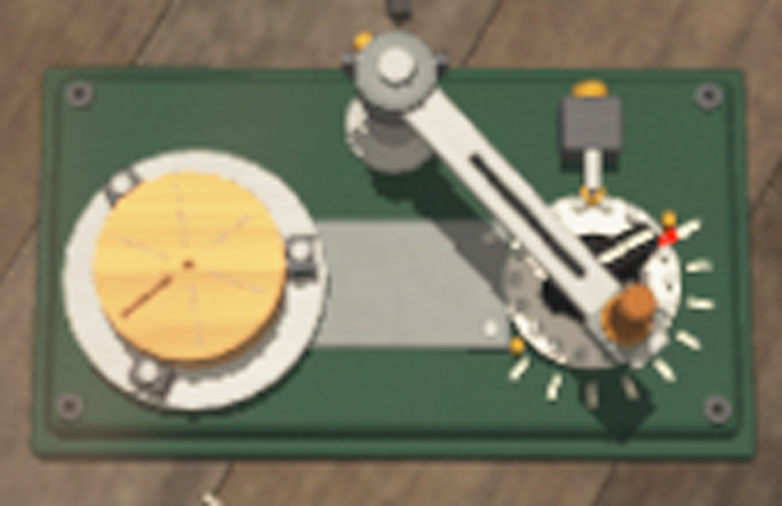

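```bash
python3 - <<'E'
from h import *
from scipy.optimize import least_squares
c=imaging.get_calibration("top");E=c["extrinsics"];print(-E[:3,:3].T@E[:3,3])
f=lambda x,y:((x+.5)/4.6-.5+230,(y+.5)/4.6-.5+145)
L=[((397,64),(60,0,124)),((188,264),(-10,85,70)),((755,457),(-88,-158,0)),((32,457),(-88,158,0)),((748,70),(88,-158,26)),((44,70),(88,158,26)),((594,282),(-10,-85,38))]
def P(s,q): 
    ct,st=np.cos(s[2]),np.sin(s[2]);return np.array([s[0]+ct*q[0]-st*q[1],s[1]+st*q[0]+ct*q[1],q[2]])
fun=lambda s:np.concatenate([proj("top",P(s,np.array(q)/1e3),c)-f(*p) for p,q in L])
s=least_squares(fun,[.56,-.01,0],loss='soft_l1').x;print(s,fun(s).round(1))
for n,q in dict(knob=(-.01,-.085,.082),block=(-.01,.085,.07),col=(.06,0,.136)).items(): print(n,P(s,q))
col=P(s,(.06,0,.157));h=back("top",f(637,297),.157)
print("handle",h,np.hypot(*(h-col)[:2]),np.degrees(np.arctan2(*(h-col)[1::-1])-s[2]))
o=r.get_obs();print(o["position"])
from scipy.spatial.transform import Rotation as R
print(R.from_quat(o["tcp_rot"][[1,2,3,0]]).as_matrix().round(3))
np.save("s.npy",s)
E
```

```text
[0.38054941 0.006275   0.94833431]
[ 0.56312202 -0.00556633 -0.01264481] [ 0.  -0.1  0.3 -0.1  0.   3.3 -0.1  2.6  1.1 -0.7 -1.6 -1.3 -0.1 -0.5]
knob [ 0.55204804 -0.09043309  0.082     ]
block [0.5541976  0.07955332 0.07      ]
col [ 0.62311722 -0.006325    0.136     ]
handle [ 0.52291608 -0.09365471  0.157     ] 0.13291631115401206 -138.20191983309596
[ 0.29460229 -0.57879262  0.23018443]
[[ 0.891  0.454 -0.001]
 [ 0.454 -0.891  0.002]
 [ 0.    -0.002 -1.   ]]
```

The stand is located: column at (0.623, -0.006), knob at (0.552, -0.090) and handle at (0.523, -0.094). The scriber arm is at about 0.15 rad, and the knob looks to be at home. I'll move above the handle, lifting first.

move_arm --rows "35 -27 -28 0 -0.2;42 -33 -22 0 -0.2;42 -33 -20 0 -0.2;42 -33 -10 0 -0.2;42 -33 0 0 -0.2"

```text
clock: 0.72
position: [0.4043, -0.3441, 0.3123]
tcp_rot: [0.001, 0.972, 0.233, 0.001]
ft_force: [-0.0, -0.5, -0.1]
gripper_width: 0.0511
gripper_force: 0.0
```

move_arm --rows "42 -33 0 0 -0.2;42 -33 0 0 -0.2;42 -33 10 0 -0.2;42 -33 20 0 -0.2;0 0 0 0 -0.2"

```text
clock: 1.35
position: [0.4933, -0.1483, 0.2787]
tcp_rot: [-0.002, 0.972, 0.236, -0.002]
ft_force: [-0.0, -0.5, 0.1]
gripper_width: 0.051
gripper_force: 0.0
```

```bash
python3 - <<'E'
from h import *
import pickle
c=imaging.get_calibration("wrist");im=imaging.snapshot("wrist");cv2.imwrite("pics/w1.png",im);pickle.dump(c,open("w1.pkl","wb"))
E_=c["extrinsics"];print(-E_[:3,:3].T@E_[:3,3],c["fx"])
for p in [(.523,-.0937,.157),(.552,-.0904,.082),(.6231,-.0063,.124)]:print(proj("wrist",p,c))
E
```

```text
[ 0.56388595 -0.11292734  0.42016166] 311.07320214801604
[274.96401123 136.46939569]
[293.38704316 101.93630635]
[234.11694694 -30.58169167]
```

View pics/w1.png

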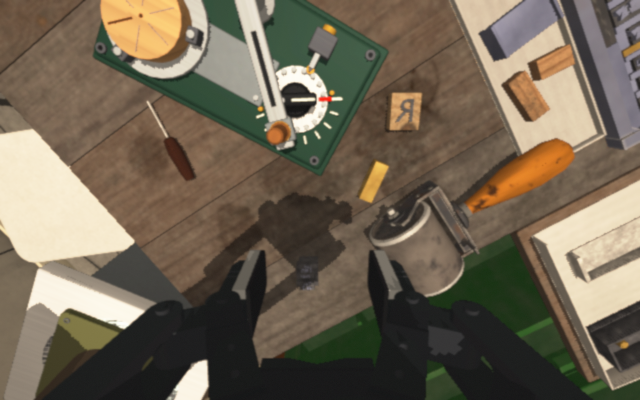

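The wrist view shows the handle top at (278,130). The knob's white line runs to the red pointer at (325,99), so the knob is at home.

```bash
python3 - <<'E'
from h import *
import pickle
c=pickle.load(open("w1.pkl","rb"))
im=cv2.imread("pics/w1.png")
print("handle",back("w",(278,129.5),.157,c))
s=np.load("s.npy")
for uv,z in [((300,99),.082),((299,98),.04),((145,22),.07)]:print(back("w",uv,z,c))
a=back("w",(290,100),.082,c);b=back("w",(311,99),.082,c);print("line deg",np.degrees(np.arctan2(*(b-a)[1::-1])))
cv2.imwrite("pics/w1z.png",cv2.resize(im[40:180,220:370],None,fx=4,fy=4,interpolation=cv2.INTER_CUBIC))
# hue centroid handle
hsv=cv2.cvtColor(im,cv2.COLOR_BGR2HSV);m=cv2.inRange(hsv,(5,120,90),(18,255,255));m[:110]=0;m[155:]=0;m[:,:255]=0;m[:,300:]=0
v=np.argwhere(m);print(v.mean(0)[::-1],v.min(0),v.max(0))
E
```

```text
handle [ 0.52929808 -0.09354976  0.157     ]
[ 0.55771554 -0.0952109   0.082     ]
[ 0.55740554 -0.09149292  0.04      ]
[0.55215669 0.07530365 0.07      ]
line deg -60.20431499763003
[278.02540416 132.52424942] [110 260] [144 290]
```

View pics/w1z.png

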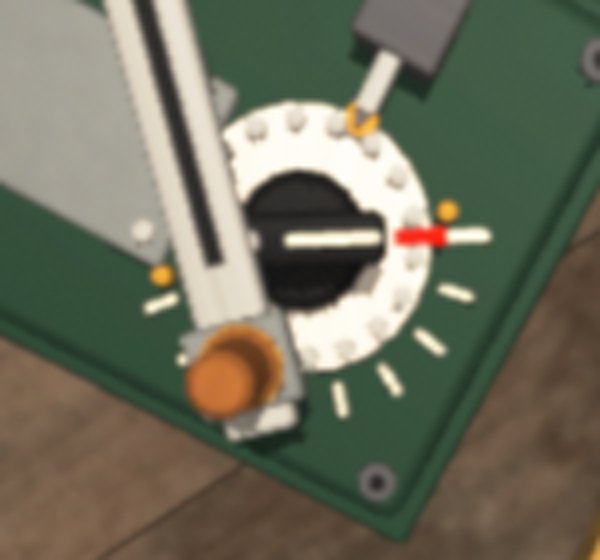

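Zoomed, the handle top centre is at about px (275,135.7), which matches the prediction, and the knob hub is at (295,100). Moving over the handle.

move_arm --rows "25 -18 15 0 -0.2;25 -18 25 0 -0.2;0 0 30 0 -0.2;0 0 15 0 -0.2;0 0 0 0 -0.2"

```text
clock: 2.02
position: [0.5209, -0.0977, 0.1954]
tcp_rot: [-0.0, 0.973, 0.232, -0.001]
ft_force: [0.6, 0.1, 0.6]
gripper_width: 0.0514
gripper_force: 0.0
```

```bash
python3 - <<'E'
from h import *
from scipy.spatial.transform import Rotation as R
c=imaging.get_calibration("wrist");im=imaging.snapshot("wrist")
o=r.get_obs();M=R.from_quat(o["tcp_rot"][[1,2,3,0]]).as_matrix();p=o["position"]
print(p,M.round(3));q=proj("w",(.523,-.0935,.157),c);print(q,proj("w",p,c))
print("shift mm",M.T@(np.array([.523,-.0935,.124])-p)*1e3)
cv2.circle(im,tuple(int(v) for v in q),3,(255,0,255),1)
x0=int(min(max(q[0]-100,0),440));y0=int(min(max(q[1]-75,0),250));print(x0,y0)
cv2.imwrite("pics/w2.png",cv2.resize(im[y0:y0+150,x0:x0+200],None,fx=3,fy=3))
E
```

```text
[ 0.52168682 -0.09783812  0.1968126 ] [[ 0.892  0.452  0.   ]
 [ 0.452 -0.892 -0.   ]
 [ 0.     0.    -1.   ]]
[311.83963697 228.33663379] [317.05881018 264.48228293]
shift mm [ 3.12011126 -3.29721005 72.81217137]
211 153
```

View pics/w2.png

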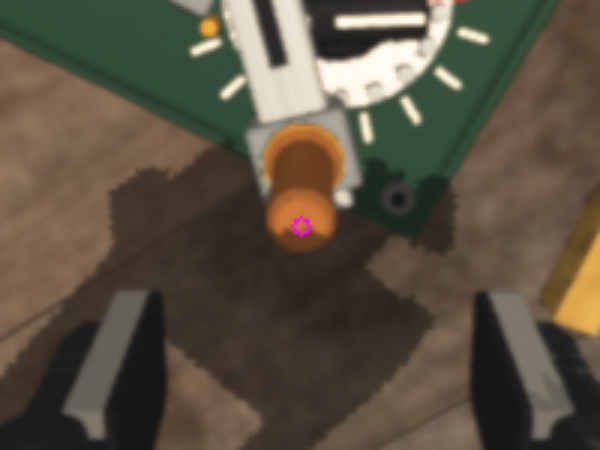

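The predicted point lands on the handle top at zoomed (301,222), so I'll descend and grip.

move_arm --rows "3 -3 20 0 -0.2;0 0 30 0 -0.2;0 0 22 0 -0.2;0 0 0 0 -0.2;0 0 0 0 1"

```text
clock: 2.7
position: [0.5237, -0.093, 0.1253]
tcp_rot: [0.0, 0.972, 0.233, 0.001]
ft_force: [0.2, 0.2, -0.5]
gripper_width: 0.0341
gripper_force: 0.0
```

move_arm --rows "0 0 0 0 1;0 0 0 0 1;0 0 0 0 1"

```text
clock: 3.08
position: [0.524, -0.0931, 0.126]
tcp_rot: [0.001, 0.972, 0.233, 0.001]
ft_force: [-0.5, 0.4, 6.7]
gripper_width: 0.0132
gripper_force: 58.8
```

```bash
python3 - <<'E'
from h import *
from scipy.spatial.transform import Rotation as R
o=r.get_obs();M=R.from_quat(o["tcp_rot"][[1,2,3,0]]).as_matrix();p=o["position"];s=np.load("s.npy")
print(p,o["gripper_width"],o["gripper_force"],o["ft_force"])
col=np.array([.6231,-.0063]);d=p[:2]-col;R0=np.hypot(*d);a0=np.arctan2(d[1],d[0]);print(R0,np.degrees(a0-s[2]))
ae=np.radians(-129.5)-1.763+s[2];ae=ae+(2*np.pi if ae-a0>0.5 else 0)
a=np.arange(a0,ae-1e-3,-np.radians(6));a=np.append(a,ae);P=np.c_[col[0]+R0*np.cos(a),col[1]+R0*np.sin(a),0*a]
print((np.diff(P,axis=0)@M*1e3).round(1),np.degrees(np.diff(a)).round(1),P[-1])
E
```

```text
[ 0.5240233  -0.09314183  0.12597639] 0.013247957988672112 58.828476830385625 [-0.5463957   0.44311195  6.69372287]
0.13174860334795685 -138.0405807613738
[[ -2.7 -13.5  -0. ]
 [ -1.3 -13.7  -0. ]
 [  0.2 -13.8  -0. ]
 [  1.6 -13.7  -0. ]
 [  3.  -13.5  -0. ]
 [  4.4 -13.1  -0. ]
 [  5.8 -12.5  -0. ]
 [  7.  -11.9  -0. ]
 [  8.2 -11.1  -0. ]
 [  9.4 -10.1   0. ]
 [ 10.4  -9.1   0. ]
 [ 11.3  -8.    0. ]
 [ 12.   -6.7   0. ]
 [ 12.7  -5.4   0. ]
 [ 13.2  -4.1   0. ]
 [  5.5  -1.3   0. ]] [-6.  -6.  -6.  -6.  -6.  -6.  -6.  -6.  -6.  -6.  -6.  -6.  -6.  -6.
 -6.  -2.5] [ 0.54061206  0.09642991 -0.        ]
```

Gripped. Now the swing, watching the side force.

move_arm --rows "-1.5 -7 0 0 1;-1.5 -7 0 0 1;-1.5 -14 0 0 1;0 -14 0 0 1;0 0 0 0 1"

```text
clock: 3.7
position: [0.5001, -0.0576, 0.1259]
tcp_rot: [0.001, 0.972, 0.233, 0.001]
ft_force: [-1.8, -3.3, 7.5]
gripper_width: 0.0135
gripper_force: 59.1
```

```bash
python3 - <<'E'
from h import *
o=r.get_obs();print(o["position"],o["ft_force"])
E
```

```text
[ 0.50008017 -0.05760972  0.1259066 ] [-1.80123534 -3.27484501  7.46159015]
```

move_arm --rows "1.5 -14 0 0 1;3 -13.5 0 0 1;4.5 -13 0 0 1;6 -12.5 0 0 1;7 -12 0 0 1"

```text
clock: 4.32
position: [0.4904, 0.0104, 0.1258]
tcp_rot: [0.001, 0.972, 0.233, 0.001]
ft_force: [1.0, -4.2, 6.7]
gripper_width: 0.0127
gripper_force: 59.1
```

move_arm --rows "8 -11 0 0 1;9.5 -10 0 0 1;10.5 -9 0 0 1;0 0 0 0 1"

```text
clock: 4.82
position: [0.5017, 0.0507, 0.1257]
tcp_rot: [0.0, 0.972, 0.233, 0.0]
ft_force: [-1.9, -0.7, 7.5]
gripper_width: 0.0129
gripper_force: 60.1
```

```bash
python3 - <<'E'
from h import *
o=r.get_obs();p=o["position"];print(p,o["ft_force"])
A=np.array([(.5240,-.0931),(.5001,-.0576),p[:2]])
from scipy.optimize import least_squares
s=least_squares(lambda c:np.r_[np.hypot(*(A-c[:2]).T)-.135],[.6231,-.0063]).x;print(s)
d=p[:2]-s;R0=.135;a0=np.arctan2(d[1],d[0])%(2*np.pi);print(np.degrees(a0))
from scipy.spatial.transform import Rotation as R
M=R.from_quat(o["tcp_rot"][[1,2,3,0]]).as_matrix()
ae=np.radians(129.5)-np.radians(.7)
a=np.append(np.arange(a0,ae-.001,-np.radians(6)),[ae,ae-.03]);P=np.c_[s[0]+R0*np.cos(a),s[1]+R0*np.sin(a),0*a]
print((np.diff(P,axis=0)@M*1e3).round(1),P[-1])
E
```

```text
[0.50171826 0.05066831 0.12569729] [-1.94958469 -0.6833246   7.54228588]
[ 0.62482293 -0.00416184]
155.9920685092345
[[11.4 -8.3  0. ]
 [12.2 -7.1  0. ]
 [12.9 -5.7  0. ]
 [13.4 -4.4  0. ]
 [ 7.3 -1.7  0. ]
 [ 4.  -0.8  0. ]] [0.54342533 0.10353881 0.        ]
```

move_arm --rows "11.5 -8.5 0 0 1;12 -7 0 0 1;13 -6 0 0 1;8 -2.5 0 0 1;0 0 0 0 1"

```text
clock: 5.45
position: [0.5304, 0.0921, 0.1256]
tcp_rot: [-0.0, 0.972, 0.233, 0.0]
ft_force: [-1.2, -0.4, 9.1]
gripper_width: 0.0133
gripper_force: 63.0
```

move_arm --rows "5 -1.5 0 0 1;3.5 -1 0 0 1;3 -0.7 0 0 1;0 0 0 0 1"

```text
clock: 5.95
position: [0.539, 0.0999, 0.1256]
tcp_rot: [-0.0, 0.972, 0.233, 0.0]
ft_force: [-1.9, -1.2, 7.7]
gripper_width: 0.0133
gripper_force: 64.4
```

move_arm --rows "2 -0.4 0 0 1;2 -0.3 0 0 1;2 -0.2 0 0 1;0 0 0 0 1"

```text
clock: 6.45
position: [0.5427, 0.1028, 0.1255]
tcp_rot: [0.0, 0.972, 0.234, -0.002]
ft_force: [-6.6, -3.6, 11.6]
gripper_width: 0.0133
gripper_force: 65.1
```

move_arm --rows "2 -0.2 0 0 1;2 0 0 0 1;0 0 0 0 1"

```text
clock: 6.82
position: [0.5428, 0.1029, 0.1254]
tcp_rot: [0.001, 0.972, 0.234, -0.007]
ft_force: [-20.9, -10.5, 20.1]
gripper_width: 0.0133
gripper_force: 66.1
```

The handle is against the stop: no motion, and the force is rising. I'll relieve the push, open and rise.

move_arm --rows "-3.5 0 0 0 1;0 0 0 0 -0.2;0 0 0 0 -0.2;0 0 0 0 -0.2;0 0 -30 0 -0.2"

```text
clock: 7.45
position: [0.5419, 0.1034, 0.1511]
tcp_rot: [-0.001, 0.972, 0.233, -0.004]
ft_force: [-0.4, -0.0, 0.7]
gripper_width: 0.0511
gripper_force: 0.0
```

move_arm --rows "0 0 -35 0 -0.2;0 0 -35 0 -0.2;-10 20 -10 -10 -0.2;-10 25 0 -10 -0.2;0 0 0 -10 -0.2"

```text
clock: 8.07
position: [0.5518, 0.0539, 0.2342]
tcp_rot: [0.0, 0.878, 0.479, -0.0]
ft_force: [-0.8, 0.2, 0.8]
gripper_width: 0.0513
gripper_force: 0.0
```

```bash
cat > k.py <<'E'
from h import *
from scipy.spatial.transform import Rotation as R
def st(kx,ky,z,deg):
    o=r.get_obs();M=R.from_quat(o["tcp_rot"][[1,2,3,0]]).as_matrix();p=o["position"]
    a=np.degrees(np.arctan2(M[1,0],M[0,0]));print(p,"a",a.round(1),"turn",(a-deg),"shift mm",(M.T@(np.array([kx,ky,z])-p)*1e3).round(1),"q6",o["joint_pos"][5])
E
python3 - <<'E'
from k import *
cv2.imwrite("pics/t2.png",cv2.resize((im:=imaging.snapshot("top"))[145:255,230:400],None,fx=4.6,fy=4.6,interpolation=cv2.INTER_CUBIC))
st(.554,-.091,.20,120)
E
```

```text
[0.55153791 0.05444266 0.2339884 ] a 57.4 turn -62.56600686548257 shift mm [-121.2   80.4   34. ] q6 0.5698625475209815
```

View pics/t2.png

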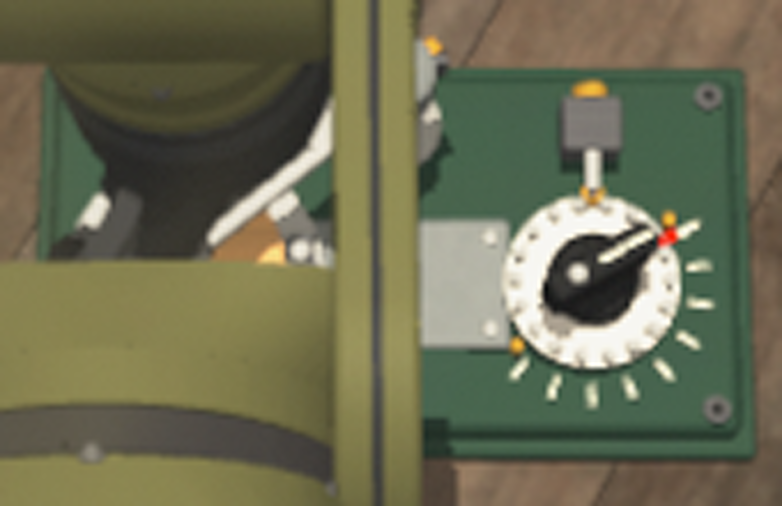

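The knob is clear of the arm now, at home with its bar centred near zoomed (603,263). Moving above it.

move_arm --rows "-40 26 0 0 -0.2;-40 27 0 0 -0.2;-40 27 0 0 -0.2;0 0 10 -10.5 -0.2;0 0 10 -10.5 -0.2"

```text
clock: 8.75
position: [0.5531, -0.0897, 0.2137]
tcp_rot: [-0.0, 0.777, 0.63, -0.0]
ft_force: [0.0, 0.8, 0.1]
gripper_width: 0.0515
gripper_force: 0.0
```

move_arm --rows "0 0 10 -10.5 -0.2;0 0 10 -10.5 -0.2;0 0 0 -10.5 -0.2;0 0 0 -10 -0.2;0 0 0 0 -0.2"

```text
clock: 9.38
position: [0.553, -0.0888, 0.1939]
tcp_rot: [-0.0, 0.505, 0.863, -0.0]
ft_force: [0.4, 0.3, 0.1]
gripper_width: 0.0513
gripper_force: 0.0
```

```bash
python3 - <<'E'
from k import *
import pickle
st(.5535,-.0888,.14,120)
c=imaging.get_calibration("wrist");im=imaging.snapshot("wrist");pickle.dump(c,open("w3.pkl","wb"));cv2.imwrite("pics/w3.png",im)
print(proj("w",(.5535,-.0888,.082),c),proj("w",r.get_obs()["position"],c))
E
```

```text
[ 0.55304153 -0.08877778  0.19386392] a 119.3 turn -0.7169546887605946 shift mm [-0.3  0.4 53.9] q6 -0.7661703718787034
[316.92498447 198.9268167 ] [316.14558349 263.2037261 ]
```

View pics/w3.png

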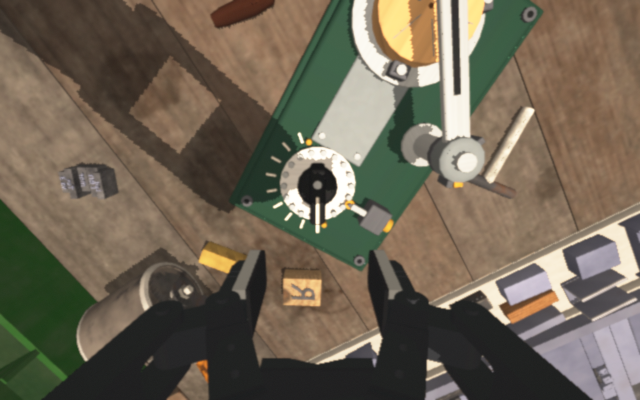

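The wrist view shows the scriber arm over the block. The knob bar is vertical at x≈318, centred near y≈199, right where it should be. Descending.

move_arm --rows "0 -0.5 40 0 -0.2;0 0 45 0 -0.2;0 0 35 0 -0.2;0 0 20 0 -0.2;0 0 0 0 -0.2"

```text
clock: 10.05
position: [0.5517, -0.0891, 0.0529]
tcp_rot: [-0.002, 0.505, 0.863, -0.0]
ft_force: [0.5, -0.2, -0.2]
gripper_width: 0.0513
gripper_force: 0.0
```

move_arm --rows "0 0 0 0 0.3;0 0 0 0 1;0 0 0 0 1;0 0 0 0 1"

```text
clock: 10.55
position: [0.554, -0.0898, 0.0565]
tcp_rot: [0.002, 0.504, 0.864, 0.0]
ft_force: [-1.9, -0.3, 6.7]
gripper_width: 0.0131
gripper_force: 60.5
```

```bash
python3 - <<'E'
from k import *
st(.5535,-.0888,.054,120);o=r.get_obs();print(o["moment"],o["ft_force"])
E
```

```text
[ 0.55402671 -0.08976994  0.05645621] a 119.5 turn -0.5461892906911885 shift mm [1.1 0.  2.5] q6 -0.7702622544050007
[-0.01474057  0.28705189 -0.05095633] [-1.92426444 -0.2784558   6.6519388 ]
```

move_arm --rows "0 0 0 8 1;0 0 0 8 1;0 0 0 8 1;0 0 0 6 1;0 0 0 0 1"

```text
clock: 11.18
position: [0.5531, -0.09, 0.0564]
tcp_rot: [0.001, 0.711, 0.704, -0.0]
ft_force: [-5.8, -0.8, 9.1]
gripper_width: 0.0131
gripper_force: 60.9
```

```bash
python3 - <<'E'
from k import *
st(.554,-.0898,.0565,60);o=r.get_obs();print(o["moment"],o["ft_force"])
E
```

```text
[ 0.55312771 -0.09000889  0.05638812] a 89.4 turn 29.448072916283664 shift mm [ 0.2  0.9 -0.1] q6 -0.24627141213370282
[-0.13299824  0.84751514  0.01779654] [-5.84384007 -0.84345466  9.10678286]
```

move_arm --rows "0 -0.8 0 8 1;0 0 0 8 1;0 0 0 8 1;0 0 0 6 1;0 0 0 0 1"

```text
clock: 11.8
position: [0.5522, -0.0898, 0.0564]
tcp_rot: [0.0, 0.868, 0.496, -0.0]
ft_force: [-4.9, -0.4, 9.5]
gripper_width: 0.0127
gripper_force: 61.0
```

```bash
python3 - <<'E'
from k import *
st(.554,-.0898,.0565,60);o=r.get_obs();print(o["moment"],o["ft_force"])
a=cv2.resize(imaging.snapshot("wrist")[120:270,220:400],None,fx=3,fy=3,interpolation=cv2.INTER_CUBIC)
t=imaging.snapshot("top")
b=cv2.resize(t[145:255,230:400],None,fx=4.6,fy=4.6,interpolation=cv2.INTER_CUBIC)
b=cv2.resize(b[:,:],(540,350))
cv2.imwrite("pics/f.png",cv2.resize(np.vstack([a,b]),None,fx=.74,fy=.74))
E
```

```text
[ 0.55223414 -0.08977229  0.05637034] a 59.4 turn -0.5555745007178174 shift mm [ 0.9  1.5 -0.1] q6 0.2770119962008418
[-0.05993146  0.80580485 -0.03599728] [-4.93980112 -0.41361081  9.50743493]
```

View pics/f.png

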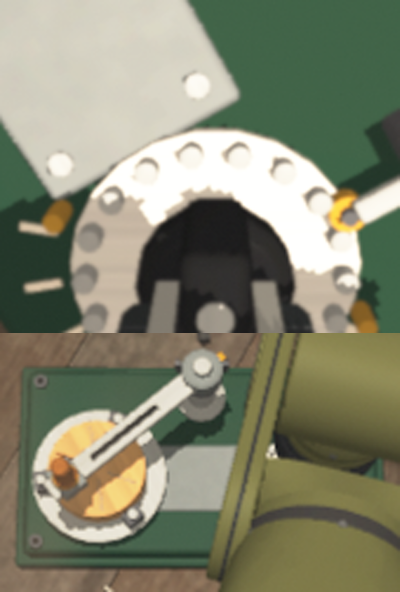

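The scriber arm lies over the block. The dogs have turned about 60°, the roller sits between two dowels at (335,218), and the residual twist is only about 0.04 N m. The knob is held at the third stop, so I'm handing in.

```bash
python3 -c "
from bench import workorder;print(workorder.sign_off())"
```

```text
the job is handed in; nothing more can be done
None
```

The scriber arm is against its stop over the block, and the index knob is turned from home to the third click stop with the gripper still holding it. The job is handed in at about 12 s of the 51 s allowed; no verdict came back.

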